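Find the heavy side of a wheel on the balancing stand

TASK

Sweep the four loose metal chips off the bed of the green balancing stand into its tray with the scraper block, and stand the scraper back upright on the bench. Then take the red crank handle and turn the wheel slowly through at least half a turn to feel which side of it is heavy, and finish still gripping the handle, holding the wheel at rest with its heavy side straight down (within about 20 degrees). Do not touch the chips with the fingers, and leave everything else on the bench alone.

Things in the scene. Friction and masses are not known exactly. Their poses are not given: they have to be found in the camera images.
- stand: green balancing stand, fixed to the bench. Origin on the bench surface; x points away from the robot, y to the left along the stand (yaw at most 0.2 rad). Flat bed 30 mm high, x -65..65, y -220..170 mm. The chips lie on it within x -55..45, y -205..-115 mm. One bearing post, 160 mm high, at y 165..185, x -25..25 mm
- tray (a point): centre of the chip tray's floor. Steel tray against the bed's far edge, part of the stand: stand x 65..140 mm, y -220..-20 mm; floor 4 mm, outer walls 20 mm above the bench. No wall towards the bed: the bed's edge drops straight into it
- axle (a point): point on the wheel's horizontal axle (along the stand's y), 140 mm above the bench, at stand x 0, y 25 mm: centre of the circle, radius 55 mm, that the middle of the crank handle follows
- drum (a point): centre of the wheel, a closed grey drum with a copper band, 130 mm diameter, 50 mm wide (stand y 105..155 mm), crank arm on its right face. A weight hidden inside makes one side heavy, at an angle to the crank that differs every time and cannot be seen: its moment is 0.10 to 0.17 N m when level with the axle. The crank's own weight counts for little
- wheel (a joint): turn of the wheel: 0 with the crank handle straight up, positive when the handle goes from the top away from the robot (stand +x); it can go round several times either way. A steady bearing drag of 0.20 N m, equal both ways, keeps the wheel wherever it is left: it does not swing by itself. Turned slowly, the pull at the handle tells the heavy side
- crank_handle (a point): middle of the red crank handle: round sleeve, 18 mm diameter, 64 mm long, along the stand's y, 55 mm from the axle; it turns freely on its pin, so a gripper pointing down can hold it all the way round. The crank arm is about 70 mm to the left of this point; nothing stands above the handle or to its right
- scraper: scraper block, upright on the bench to the right of the stand, 0.16 kg. Origin at the centre of its underside, z up. Yellow foot 30 (x) by 100 (y) by 22 mm high; on it a wooden grip rib 24 (x) by 70 (y) mm that reaches from 22 to 63 mm height: pinch it across x. Sweep with the long flat face
- chip0: loose metal chip, 14 x 10 x 8 mm, brass or copper coloured, 10 g, on the stand's bed; origin at the centre of its underside
- chip1: loose metal chip, 14 x 10 x 8 mm, brass or copper coloured, 10 g, on the stand's bed; origin at the centre of its underside
- chip2: loose metal chip, 14 x 10 x 8 mm, brass or copper coloured, 10 g, on the stand's bed; origin at the centre of its underside
- chip3: loose metal chip, 14 x 10 x 8 mm, brass or copper coloured, 10 g, on the stand's bed; origin at the centre of its underside
- spool: solder spool with red flanges, 60 mm wide, 42 mm high; leave alone; origin at its underside
- driver: screwdriver with orange handle; leave alone; origin at its underside
- pliers: pliers with a red and a blue handle; leave alone; origin at its underside
- mug: blue mug, about 90 mm high; leave alone; origin at its underside
- oil: yellow oil bottle, 130 mm high; leave alone; origin at its underside
- bearing: loose steel bearing ring, 52 mm wide, 15 mm high; leave alone; origin at its underside
Things that resemble listed ones, but are neither listed nor needed, are in the scene too. What is shaped like the scraper but black, blue or turquoise is not meant.

How it is judged:
By the outcome, as a careful person would: the job done as asked, in the order asked, and still so for the second after the job is handed in, while the arm keeps its last pose, push and grip.
It also fails if it takes over 72 s, if anything falls off the work surface, if the arm or the gripper's body presses on something with over 40 N, if the wrist force passes 120 N, or if a joint passes its speed limit or range.

ROBOT

A 6-joint arm with a two-finger parallel gripper is mounted at the origin on the work surface. World frame = base frame: x ahead of the robot, y to its left, z up, the work surface at z = 0. Lengths are in m, angles in rad, forces in N, time in s.
With the tool pointing down it reaches from about 0.35 to 0.975 m from the base axis. Payload 4.9 kg.
Tool frame: the origin (TCP) lies midway between the tips of the shut fingers; the grasp point (between the pads) lies 19 mm behind it; z points along the fingers, y is the line along which they close (so a half turn about z gives the same grasp; the last joint's range is limited). The gripper opens to 85 mm and grips with 20 to 120 N. Pads are 22 mm wide; open, the fingers measure 114 mm over their backs; the gripper's body (76 mm by 85 mm) begins 54 mm behind the grasp point. The pads swing forward as they close: fully open they stand 13 mm farther back than shut.
Start: joints at [1.086, 0.053, 1.613, -0, 1.476, -0.119], TCP at [0.224, 0.584, 0.231] pointing down, gripper open.
Joint ranges: [-3.01, 3.01], [-1.01, 2.22], [0.06, 2.58], [-1.02, 4.17], [0.09, 2.62], [-3.14, 3.14]. Speed limits (rad/s): [2.57, 2.57, 3.14, 3.14, 3.14, 3.14].

INTERFACE

Orientations are given as a unit quaternion [w, x, y, z].
In Python, from plant import * gives the robot as it stands.
- The arm moves only by the tool jog_arm, never from a script. Its argument "targets" is a list of rows, each a list of 3 entries, a list of its own where there are three numbers: the shift along the tool's x, y, z in units of 25 mm (1.0 is 25 mm), then the turn, a rotation vector about the tool's x, y, z in units of 8 degrees (1.0 is 8 degrees), then the opening in per cent of the stroke, from 0 (shut) to 100 (fully open). A call has 1 to 8 rows; each row is the pose to reach, as a shift and turn from the pose commanded when the call began, along the tool's axes at that moment; what a row does not reach only later rows make up. A row lasts 1/8 s, in which the tool goes at most 62.5 mm and 10.7 degrees, less where a joint would pass 70% of its speed; a pose out of reach is approached as far as the arm can. A call with a gripper value outside its range is refused whole. The fingers move at their own pace and stop on an object; the grip force is fixed at half the most. Time passes only in rows, so rows that repeat a pose let the fingers close. It gives the time, the measured TCP pose, the force, the opening and the grip force at its end, in the units of the state.
- state(): the state, without advancing time (a new reading comes with each control period).
- grab_frame(name): name is "side" or "top" or "wrist"; returns (picture, depth): 400x640x3 uint8, red, green, blue; 400x640 float32, m along the optical axis (not along the pixel's ray), 0 where there is no reading.
- camera_params(name): a dict with "fovy" (degrees; the focal length in pixels is half the picture's height over the tangent of half this angle, whatever the lens; pixels are square), "cx", "cy" (the principal point, pixels), "dist" ([k1, k2, p1, p2, k3] as OpenCV has them; the pictures are not rectified), "rvec" (rotation vector, rad) and "tvec" (3), from world to camera coordinates, as OpenCV has them; the wrist camera has in their place "hand_eye" (4x4, takes a point from camera to tool coordinates, whose origin is the TCP and whose axes are the flange's). Camera axes: x right, y down, z forward; pixel columns grow to the right and rows downward; lengths in m; the calibration is good to about 2 mm. A picture is of the moment at which its call begins: read the wrist's pose just before it. camera_params takes no time and is no camera call.
- job_done(): hands the job in; it is judged then, once.
The state is a dict: "time": time; "joint_pos": joint angles; "joint_vel": joint speeds; "joint_efforts": joint torques, N m; "tool_pos": TCP position; "tool_rot": TCP orientation; "contact_force": force on the tool from outside, world axes, zero at the start; "ft_torque": the same for the moment, N m; "gripper_width": opening from 0.0 (shut) to 1.0 (fully open); "grasp_force": force on a finger pad.
Only numpy, scipy, OpenCV 4.12 (cv2) and the standard library are available. Lean on these libraries where they do the work, as an engineer would, in place of code of your own. Each camera call takes 0.05 s, during which the arm holds its last target. There are 200 camera calls.

## Working session

There is one attempt and no reset: what is moved stays moved. The work goes in short steps, Python scripts to look and compute and a tool call to move; the robot and the scene stay as the last step left them, time stands still between calls to the robot, and variables do not carry over. Pictures are saved under pics/ and viewed, at most 10 in all, crops included, and the job is handed in when it is done.

Besides the shell and the picture viewer there is one more tool, called after "Request:" as name(argument=value, ...) on one line, values as JSON. jog_arm: Moves the arm, as the interface text tells. Its arguments: {"type":"object","properties":{"targets":{"type":"array"}},"required":["targets"]}

```bash
mkdir -p pics
cat > h.py <<'E'
from plant import *
import numpy as np, cv2
from scipy.spatial.transform import Rotation as R
def K(p):
    f=200/np.tan(np.radians(p['fovy']/2)); return np.array([[f,0,p['cx']],[0,f,p['cy']],[0,0,1.]])
def pose(p,s=None):  # camera->world R, t
    if 'hand_eye' in p:
        q=s['tool_rot']; T=np.eye(4); T[:3,:3]=R.from_quat([q[1],q[2],q[3],q[0]]).as_matrix(); T[:3,3]=s['tool_pos']
        T=T@np.array(p['hand_eye']); return T[:3,:3],T[:3,3]
    Rw=cv2.Rodrigues(np.array(p['rvec'],float))[0]; return Rw.T,-Rw.T@np.array(p['tvec'],float)
def rays(p,uv):
    uv=np.array(uv,float).reshape(-1,1,2); n=cv2.undistortPoints(uv,K(p),np.array(p['dist'],float)).reshape(-1,2)
    return np.c_[n,np.ones(len(n))]
def onplane(p,uv,z,s=None):
    Rc,t=pose(p,s); d=rays(p,uv)@Rc.T; return t+d*((z-t[2])/d[:,2])[:,None]
def cloud(p,D,s=None):
    v,u=np.mgrid[:400,:640]; r=rays(p,np.c_[u.ravel(),v.ravel()]); Rc,t=pose(p,s)
    return (r*D.ravel()[:,None]@Rc.T+t).reshape(400,640,3)
def save(n,im): cv2.imwrite('pics/'+n+'.png',im[...,::-1])
E
python3 - <<'E'
from h import *
s=state();print(s)
for n in('top','side'):
    im,D=grab_frame(n);save(n,im);np.savez(n,im=im,D=D);p=camera_params(n);print(n,pose(p)[1],p['fovy'])
E
```

```text
{'time': 0.0, 'joint_pos': array([ 1.08602127e+00,  5.33527392e-02,  1.61429905e+00,  3.38222049e-06,
        1.47598955e+00, -1.19040131e-01]), 'joint_vel': array([ 6.61249810e-04,  2.78222994e-04, -8.78196583e-04, -7.85691090e-04,
       -2.25982234e-04,  6.64371516e-05]), 'joint_efforts': array([ 1.75445424e-03, -3.93672252e+01, -3.70184433e+01,  4.51239123e-05,
        6.72900627e-03, -1.77163867e-05]), 'tool_pos': array([0.22325246, 0.58310034, 0.23006255]), 'tool_rot': array([-3.06187080e-04,  1.81850034e-01,  9.83325742e-01, -9.77511206e-04]), 'contact_force': array([ 1.06977002, -0.4672875 ,  0.03772078]), 'ft_torque': array([-0.00013752,  0.02527881, -0.02218735]), 'grasp_force': 0.0, 'gripper_width': 0.9999498566059337}
top [ 0.30661515 -0.03252542  1.31314186] 51.6177666716781
side [ 0.2995458  -1.25607322  1.03657309] 42.72311120803221
```

View pics/top.png

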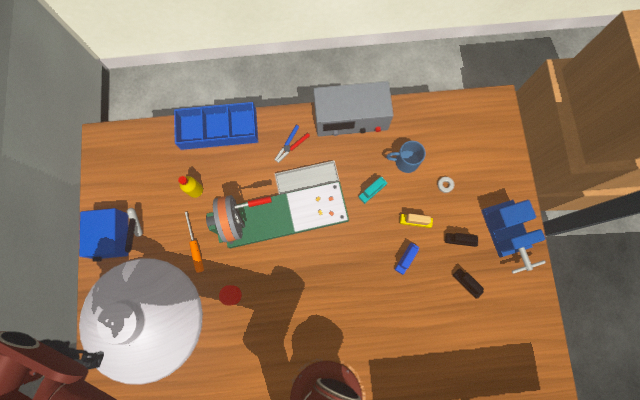

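View pics/side.png

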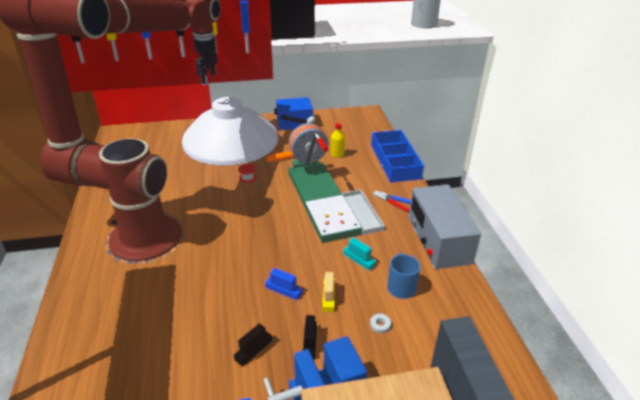

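The top view shows the robot base at the bottom, around (332,385), and the green stand from (226,218) to (348,220). The white part of its bed carries four chips near (325,205), and the tray is at (308,177). The red handle is at (258,202).

Scraper-shaped things: yellow with wooden rib (416,219), turquoise (373,188), blue (407,258), black (461,239) and black (467,282). Only the yellow one fits the description. I'll confirm that in a crop and measure.

```bash
cat > m.py <<'E'
from h import *
d=np.load('top.npz');im,D=d['im'],d['D'];p=camera_params('top');C=cloud(p,D)
save('crop',cv2.resize(im[160:290,200:480],None,fx=2.8,fy=2.8,interpolation=cv2.INTER_CUBIC))
hsv=cv2.cvtColor(im,cv2.COLOR_RGB2HSV);H,S,V=hsv[...,0],hsv[...,1],hsv[...,2]
v,u=np.mgrid[:400,:640]
def rect(m,z,name):
    c=max(cv2.findContours(m.astype(np.uint8),0,2)[0],key=cv2.contourArea)
    P=onplane(p,c.reshape(-1,2),z)[:,:2].astype(np.float32); r=cv2.minAreaRect(P*1000); print(name,r, cv2.boxPoints(r).round().tolist())
bed=(abs(C[...,2]-.03)<.012)&(u>195)&(u<355)&(v>160)&(v<252)&(((H>40)&(H<95)&(S>80))|(S<60))&(D>0)
tray=bed&(S<60)
green=(H>40)&(H<95)&(S>80)&(u>195)&(u<355)&(v>160)&(v<252)
g2=bed|green
w=(S<50)&(V>150)&(u>280)&(u<355)&(v>180)&(v<240)
rect(g2,.03,'bed');rect(w,.03,'white')
sc=(u>395)&(u<440)&(v>205)&(v<232)&(S>70)&(H>12)&(H<35)&(V>150)
y=(u>395)&(u<440)&(v>205)&(v<232)
hi=y&(C[...,2]>.05);lo=y&(C[...,2]>.012)&(D>0)
for n,m in(('rib',hi),('all',lo)):
    P=C[m];r=cv2.minAreaRect((P[:,:2]*1000).astype(np.float32));print(n,m.sum(),r,P[:,2].max(),np.median(P[:,2]))
ch=((H<25)|(H>170))&(S>90)&(u>300)&(u<345)&(v>185)&(v<225)
n,l,st,ce=cv2.connectedComponentsWithStats(ch.astype(np.uint8))
for i in range(1,n):
    if st[i,4]>3: print('chip',st[i,4],ce[i],onplane(p,ce[i],.036)[0].round(4))
rd=((H<6)|(H>174))&(S>170)&(u>235)&(u<280)&(v>190)&(v<215)
print('handle',rd.sum(),np.c_[u[rd],v[rd]].mean(0),np.median(C[rd],0),np.percentile(C[rd],[2,98],axis=0))
dr=(u>200)&(u<250)&(v>190)&(v<250)&(C[...,2]>.1);print('drum',np.percentile(C[dr],[2,50,98],axis=0))
lamp=(u>70)&(u<210)&(v>250)&(v<385)&(C[...,2]>.1);print('lamp',np.percentile(C[lamp],[1,50,99],axis=0))
E
python3 m.py
```

```text
bed ((563.3494262695312, 79.84912109375), (135.9901123046875, 384.9857482910156), 7.630107402801514) [[470.0, 262.0], [522.0, -120.0], [656.0, -102.0], [605.0, 280.0]]
white ((576.0697021484375, -25.02149200439453), (128.11224365234375, 173.0339813232422), 7.307806015014648) [[502.0, 53.0], [524.0, -119.0], [651.0, -103.0], [629.0, 69.0]]
rib 193 ((424.7620544433594, -191.20997619628906), (59.3984489440918, 391.1900634765625), 28.035276412963867) 1.3131418571902698 0.06202102537043075
all 345 ((501.2652587890625, -337.48675537109375), (100.27510833740234, 29.583948135375977), 75.46112823486328) 0.068862030936087 0.05687218827799967
chip 35 [343.11428571 191.2       ] [ 0.615  -0.1141  0.036 ]
chip 14 [317.5 198.5] [ 0.5993 -0.0309  0.036 ]
chip 13 [330.46153846 198.38461538] [ 0.5956 -0.0717  0.036 ]
chip 14 [319.5 212. ] [ 0.5553 -0.0331  0.036 ]
chip 15 [330.86666667 213.06666667] [ 0.5484 -0.0683  0.036 ]
chip 16 [340.5625 223.5625] [ 0.5122 -0.0951  0.036 ]
handle 137 [259.0729927  201.18248175] [0.57018491 0.13027267 0.19871525] [[0.56035585 0.09982088 0.19297907]
 [0.57980953 0.15906094 0.20527259]]
drum [[0.4781597  0.16424156 0.11441066]
 [0.53422518 0.22518519 0.18827774]
 [0.59770022 0.28410895 0.20682383]]
lamp [[ 0.18804547 -0.03252542  0.10040265]
 [ 0.26619294  0.52148896  0.14187188]
 [ 0.37062532  0.63459145  1.31314186]]
```

View pics/crop.png

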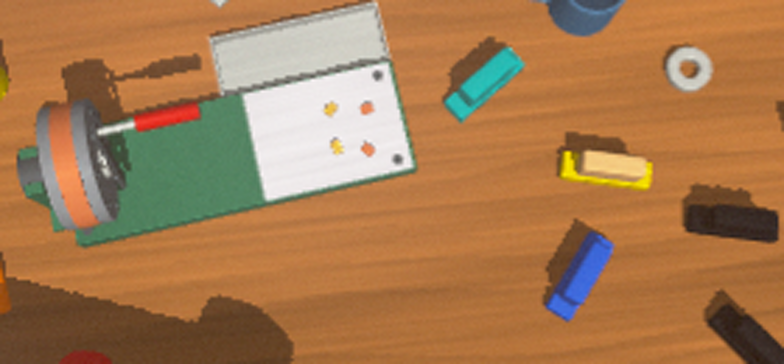

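The crop at (605,168) confirms the yellow-footed block with the wooden rib as the scraper. The stand measures 136×385 mm at yaw 0.133, and the handle lies 55 mm from the derived axle, so both are consistent. The lamp shade near (140,320) may be in the arm's way, so I'll check its height and compute the first move.

```bash
cat >> h.py <<'E'
O=np.array([.5588,.107]);YAW=.133
def st(x,y): c,s=np.cos(YAW),np.sin(YAW); return O+np.array([c*x-s*y,s*x+c*y])/1000
def go(xyz,ydeg=None,base=None):
    s=state();q=s['tool_rot'];M=R.from_quat([q[1],q[2],q[3],q[0]]).as_matrix()
    d=M.T@(np.array(xyz)-s['tool_pos'])/.025
    r=0
    if ydeg is not None:
        x=np.array([np.sin(np.radians(ydeg)),-np.cos(np.radians(ydeg)),0])  # down z: x = y cross z
        y=np.array([np.cos(np.radians(ydeg)),np.sin(np.radians(ydeg)),0]); T=np.c_[np.cross(y,[0,0,-1]),y,[0,0,-1]]
        r=(R.from_matrix(M.T@T).as_rotvec(degrees=True)/8).round(3)
    print('at',np.round(s['tool_pos'],4),'t',s['time'],'shift',d.round(3),'turn',r,'w',s['gripper_width'],'F',np.round(s['contact_force'],2))
E
python3 - <<'E'
from h import *
d=np.load('top.npz');C=cloud(camera_params('top'),d['D']);D=d['D']
m=np.zeros((400,640),bool);m[250:385,70:210]=1;m&=D>0;P=C[m];P=P[P[:,2]>.05]
print('lamp',np.percentile(P,[1,50,99],axis=0),P[:,2].max())
P=P[P[:,1]<.56];print(P.max(0),P.min(0))
go([.5013,-.337,.16],-14.5)
E
```

```text
lamp [[0.13646784 0.40008672 0.05105178]
 [0.27316818 0.51749554 0.09783667]
 [0.48918185 0.68612057 0.53462703]] 0.546820134121634
[0.48711926 0.55999534 0.54682013] [0.12300063 0.38447534 0.05002492]
at [0.2233 0.5831 0.2301] t 0.1 shift [-23.551 -30.386   2.86 ] turn [-1.3000e-02  9.0000e-03  1.0443e+01] w 0.9999053777842026 F [-0.82 -1.08 -1.2 ]
```

Run:
```python
from h import *
d=np.load('top.npz');C=cloud(camera_params('top'),d['D']);D=d['D']
for u,v in[(90,300),(140,268),(140,320),(117,323),(190,300),(160,365),(110,375),(195,320),(105,275),(160,300),(90,355),(230,295)]: print(u,v,D[v,u],C[v,u].round(3))
d=np.load('side.npz');C=cloud(camera_params('side'),d['D']);D=d['D']
for u,v in[(228,105),(200,140),(270,140),(230,150),(210,130),(250,125),(205,70),(246,170),(235,157)]: print('s',u,v,C[v,u].round(3))
```

```text
90 300 1.2177237 [0.351 0.671 0.065]
140 268 1.2488492 [0.433 0.526 0.053]
140 320 1.1352364 [0.281 0.489 0.138]
117 323 1.1095647 [0.28  0.541 0.163]
190 300 1.2446936 [0.324 0.382 0.037]
160 365 1.1950736 [0.146 0.472 0.049]
110 375 1.2062118 [0.129 0.628 0.031]
195 320 1.238588 [0.264 0.371 0.031]
105 275 1.2649992 [0.424 0.643 0.033]
160 300 1.1898438 [0.331 0.45  0.094]
90 355 0.96300375 [0.215 0.537 0.3  ]
230 295 1.244649 [0.327 0.26  0.04 ]
s 228 105 [0.285 0.52  0.162]
s 200 140 [0.169 0.451 0.061]
s 270 140 [0.431 0.464 0.028]
s 230 150 [0.276 0.387 0.045]
s 210 130 [0.21  0.458 0.096]
s 250 125 [0.359 0.468 0.097]
s 205 70 [0.217 0.53  0.301]
s 246 170 [0.325 0.249 0.041]
s 235 157 [0.292 0.367 0.025]
```

Request:
jog_arm(targets=[[[-11.8,-15.2,0],[0,0,5.2],100],[[-11.8,-15.2,0],[0,0,5.2],100],[[-11.8,-15.2,0],[0,0,5.2],100],[[-11.8,-15.2,0],[0,0,5.2],100],[[-11.8,-15.2,0],[0,0,5.2],100],[[-11.8,-15.2,0],[0,0,5.2],100],[[-11.8,-15.2,0],[0,0,5.2],100],[[-11.8,-15.2,0],[0,0,5.2],100]])

```text
time: 1.1
tool_pos: [0.3631, 0.121, 0.231]
tool_rot: [0.0, 0.52, 0.854, 0.0]
contact_force: [1.4, -0.1, 0.2]
gripper_width: 0.997
grasp_force: 0.0
```

Run:
```python
from h import *
go([.5013,-.337,.17],-14.5)
```

```text
at [0.3631 0.121  0.231 ] t 1.1 shift [-18.812  -3.508   2.445] turn [3.000e-03 2.000e-03 5.231e+00] w 0.9966422453458534 F [ 1.43 -0.13  0.24]
```

Request:
jog_arm(targets=[[[-18.8,-3.5,1.0],[0,0,5.23],100],[[-18.8,-3.5,1.0],[0,0,5.23],100],[[-18.8,-3.5,1.0],[0,0,5.23],100],[[-18.8,-3.5,1.0],[0,0,5.23],100],[[-18.8,-3.5,1.0],[0,0,5.23],100],[[-18.8,-3.5,1.0],[0,0,5.23],100],[[-18.8,-3.5,1.0],[0,0,5.23],100],[[-18.8,-3.5,1.0],[0,0,5.23],100]])

```text
time: 2.1
tool_pos: [0.5019, -0.3367, 0.2052]
tool_rot: [-0.001, 0.791, 0.612, -0.0]
contact_force: [-0.1, 0.7, 0.9]
gripper_width: 1.002
grasp_force: 0.0
```

Run:
```python
from h import *
go([.5013,-.337,.027],-14.5)
s=state();im,D=grab_frame('wrist');save('w1',im);p=camera_params('wrist');C=cloud(p,D,s)
hsv=cv2.cvtColor(im,cv2.COLOR_RGB2HSV)
m=(D>0)&(C[...,2]>.055)&(C[...,2]<.07)
n,l,stt,ce=cv2.connectedComponentsWithStats(m.astype(np.uint8))
for i in range(1,n):
    if stt[i,4]>300:
        P=C[l==i];r=cv2.minAreaRect((P[:,:2]*1000).astype(np.float32));print(stt[i],r,np.median(P[:,2]))
```

```text
at [ 0.5019 -0.3367  0.2052] t 2.1 shift [-0.023 -0.011  7.127] turn [-0.009 -0.004 -0.   ] w 1.0016735569876891 F [-0.07  0.72  0.86]
[ 409    0   57   34 1175] ((624.3442993164062, -224.9259796142578), (23.794002532958984, 39.33522033691406), 35.21931457519531) 0.06326948440477953
[502  77  58  93 818] ((680.7909545898438, -329.188720703125), (76.78820037841797, 30.2276554107666), 67.32308197021484) 0.06265520485900983
[ 539   83   64   87 1247] ((722.7579956054688, -346.9901123046875), (71.92278289794922, 35.32317352294922), 65.85250091552734) 0.06274590929679452
[ 139  137   83   52 2209] ((386.802734375, -291.73150634765625), (24.8073787689209, 69.13786315917969), 52.764034271240234) 0.06338662935840017
[ 306  140   29   77 2050] ((502.04168701171875, -336.15692138671875), (69.09100341796875, 23.88068962097168), 77.20386505126953) 0.06334168406645099
[ 270  287   27   61 1383] ((427.9790344238281, -470.7679138183594), (71.21800231933594, 24.420745849609375), 77.40020751953125) 0.06318807853088038
```

View pics/w1.png

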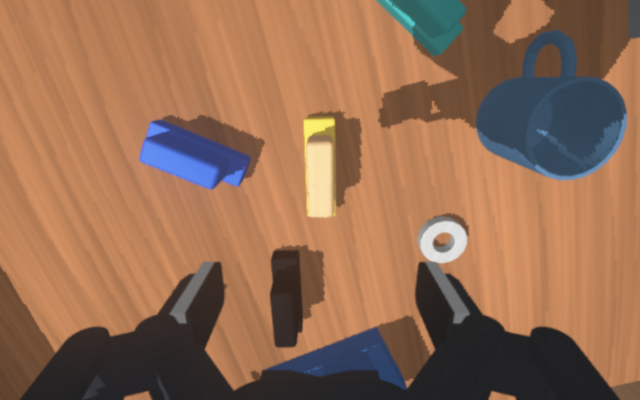

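The wrist view shows the scraper centred at (320,170), its wooden rib centre measured at (0.502,-0.336), 69×24 mm and 63 mm high, yaw −12.8°. The fingers straddle it clear of the black block at (285,300). Descending and gripping.

Request:
jog_arm(targets=[[[0,0,2],[0,0,-0.2],100],[[0,0,4],[0,0,-0.2],100],[[0,0,5.5],[0,0,-0.2],100],[[0,0,6.5],[0,0,-0.2],100],[[0,0,7.1],[0,0,-0.2],100],[[0,0,7.1],[0,0,-0.2],20],[[0,0,7.1],[0,0,-0.2],20],[[0,0,7.1],[0,0,-0.2],10]])

```text
time: 3.15
tool_pos: [0.503, -0.3349, 0.0305]
tool_rot: [0.001, 0.781, 0.624, 0.0]
contact_force: [0.1, -0.5, 0.2]
gripper_width: 0.377
grasp_force: 0.0
```

Request:
jog_arm(targets=[[[0,0,0],[0,0,0],5],[[0,0,0],[0,0,0],5],[[0,0,0],[0,0,0],5],[[0,0,0],[0,0,0],5],[[0,0,-0.1],[0,0,0],5]])

```text
time: 3.78
tool_pos: [0.5017, -0.3339, 0.031]
tool_rot: [-0.0, 0.782, 0.624, -0.0]
contact_force: [-1.1, -0.1, -1.8]
gripper_width: 0.277
grasp_force: 59.6
```

Run:
```python
from h import *
print(st(-62,-148),np.degrees(YAW))
a=st(-62,-148);go([*a,.13],7.6)
```

```text
[ 0.51697357 -0.04791465] 7.62033867523995
at [ 0.5017 -0.3339  0.031 ] t 3.775 shift [11.292 -1.942 -3.953] turn [-0.005 -0.004 -2.55 ] w 0.2770022888503723 F [-1.13 -0.09 -1.83]
```

Request:
jog_arm(targets=[[[0,0,-1],[0,0,0],5],[[0,0,-2.5],[0,0,-0.3],5],[[2,-0.3,-3.9],[0,0,-0.8],5],[[4.2,-0.7,-3.9],[0,0,-1.4],5],[[6.4,-1.1,-3.9],[0,0,-2],5],[[8.6,-1.5,-3.9],[0,0,-2.55],5],[[10.5,-1.8,-3.9],[0,0,-2.55],5],[[11.3,-1.95,-3.9],[0,0,-2.55],5]])

```text
time: 4.78
tool_pos: [0.5159, -0.0452, 0.1276]
tool_rot: [-0.001, 0.658, 0.753, -0.0]
contact_force: [0.4, -0.6, -2.1]
gripper_width: 0.276
grasp_force: 59.5
```

Run:
```python
from h import *
s=state();im,D=grab_frame('wrist');save('w2',im)
a=st(-62,-148);go([*a,.0605],7.6)
im,D=grab_frame('side');p=camera_params('side')
save('s2',cv2.resize(im[150:300,250:430],None,fx=4,fy=4,interpolation=cv2.INTER_CUBIC))
```

```text
at [ 0.5159 -0.044   0.1276] t 4.825 shift [-0.169  0.026  2.682] turn [-0.014 -0.02   0.023] w 0.27110179046802774 F [-0.55  1.98 -1.72]
```

View pics/w2.png

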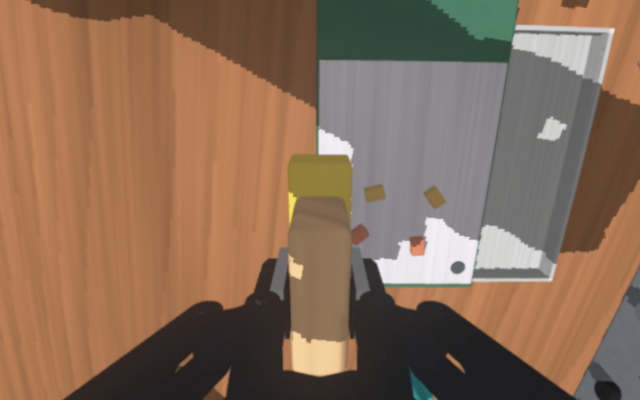

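The wrist view shows the held scraper at (320,250) aligned with the bed, and chips at (374,193), (434,197), (358,235) and (417,245). A dark screw is at (457,268), and another may be hidden behind the scraper. Converting these to stand coordinates.

Run:
```python
from h import *
s=state();p=camera_params('wrist');c,q=np.cos(YAW),np.sin(YAW)
def S(P): d=(P[:,:2]-O)*1000; return np.c_[c*d[:,0]+q*d[:,1],-q*d[:,0]+c*d[:,1]].round(1)
print('chips',S(onplane(p,[(374,193),(434,197),(358,235),(417,245)],.038,s)).tolist())
print('bed: bolt, leftfar, rightfar corner, far edge',S(onplane(p,[(457,268),(507,62),(471,285),(319,60)],.03,s)).tolist())
print('foot corners z~.11',S(onplane(p,[(290,155),(351,155)],s['tool_pos'][2]-.0285+.022,s)).tolist())
print('tool',S(np.array([s['tool_pos']])))
```

```text
chips [[-23.6, -139.4], [20.4, -142.3], [-33.9, -172.8], [11.7, -181.1]]
bed: bolt, leftfar, rightfar corner, far edge [[49.1, -206.0], [62.6, -49.0], [63.2, -222.1], [-63.7, -49.1]]
foot corners z~.11 [[-76.3, -94.4], [-48.9, -94.3]]
tool [[ -62.6 -145.7]]
```

Request:
jog_arm(targets=[[[-0.13,0,0.8],[0,0,0],5],[[-0.13,0,1.6],[0,0,0],5],[[-0.13,0,2.2],[0,0,0],5],[[-0.13,0,2.5],[0,0,0],5],[[-0.13,0,2.68],[0,0,0],5],[[-0.13,0,2.68],[0,0,0],5],[[-0.13,0,2.68],[0,0,0],5]])

```text
time: 5.75
tool_pos: [0.5181, -0.0513, 0.0625]
tool_rot: [0.001, 0.659, 0.752, 0.0]
contact_force: [-0.4, -0.6, -1.4]
gripper_width: 0.269
grasp_force: 59.5
```

Request:
jog_arm(targets=[[[0,0.2,0],[0,0,0],5],[[0,0.4,0],[0,0,0],5],[[0,0.6,0],[0,0,0],5],[[0,0.8,0],[0,0,0],5],[[0,1.0,0],[0,0,0],5],[[0,1.2,0],[0,0,0],5],[[0,1.4,0],[0,0,0],5],[[0,1.6,0],[0,0,0],5]])

```text
time: 6.75
tool_pos: [0.5575, -0.0458, 0.0618]
tool_rot: [-0.0, 0.659, 0.752, -0.0]
contact_force: [-0.3, -0.3, -1.6]
gripper_width: 0.271
grasp_force: 59.5
```

Request:
jog_arm(targets=[[[0,0.2,0],[0,0,0],5],[[0,0.4,0],[0,0,0],5],[[0,0.6,0],[0,0,0],5],[[0,0.8,0],[0,0,0],5],[[0,1.0,0],[0,0,0],5],[[0,1.2,0],[0,0,0],5],[[0,1.4,0],[0,0,0],5],[[0,1.6,0],[0,0,0],5]])

```text
time: 7.75
tool_pos: [0.5971, -0.0405, 0.0618]
tool_rot: [-0.0, 0.659, 0.752, -0.0]
contact_force: [0.1, 0.1, -2.6]
gripper_width: 0.276
grasp_force: 59.5
```

Request:
jog_arm(targets=[[[0,0.2,0],[0,0,0],5],[[0,0.4,0],[0,0,0],5],[[0,0.6,0],[0,0,0],5],[[0,0.8,0],[0,0,0],5],[[0,1.0,0],[0,0,0],5],[[0,1.2,0],[0,0,0],5],[[0,1.4,0],[0,0,0],5],[[0,1.8,0],[0,0,0],5]])

```text
time: 8.75
tool_pos: [0.6418, -0.0345, 0.0617]
tool_rot: [-0.0, 0.659, 0.752, -0.0]
contact_force: [-0.6, 0.4, -1.5]
gripper_width: 0.269
grasp_force: 59.5
```

Run:
```python
from h import *
s=state();im,D=grab_frame('wrist');save('w3',im)
d=(s['tool_pos'][:2]-O)*1000;c,q=np.cos(YAW),np.sin(YAW);print(c*d[0]+q*d[1],-q*d[0]+c*d[1])
go([.502,-.334,.1285],-12.8)
```

```text
63.46791322922287 -151.27201793019339
at [ 0.6432 -0.0345  0.0622] t 8.8 shift [-11.13   -7.176  -2.664] turn [ 1.40e-02 -1.00e-03  2.55e+00] w 0.27208228475648655 F [-0.24  0.74 -0.88]
```

View pics/w3.png

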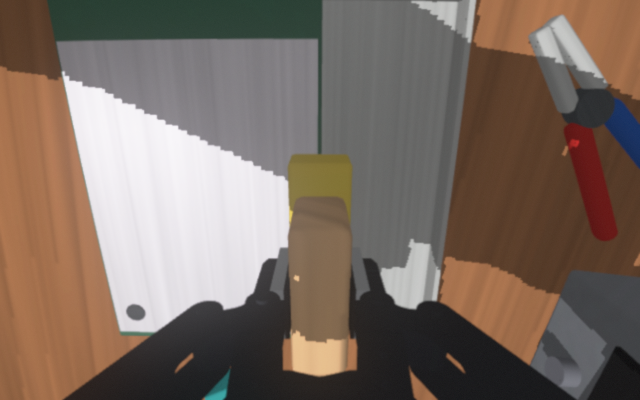

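The wrist view shows the swept bed empty to the left of the scraper at (320,250), with the tray on its right. The chips are hidden beneath the gripper. Lifting and backing off to look.

Request:
jog_arm(targets=[[[0,0,-1],[0,0,0],5],[[0,0,-2],[0,0,0],5],[[0,-1,-2.8],[0,0,0],5],[[0,-2.5,-2.8],[0,0,0],5],[[0,-4,-2.8],[0,0,0],5],[[0,-4,-2.8],[0,0,0],5]])

```text
time: 9.55
tool_pos: [0.5403, -0.0478, 0.1311]
tool_rot: [-0.001, 0.659, 0.752, -0.0]
contact_force: [0.6, -0.5, -1.5]
gripper_width: 0.269
grasp_force: 59.7
```

Run:
```python
from h import *
s=state();im,D=grab_frame('wrist');save('w4',im[:330,260:])
go([.502,-.334,.1285],-12.8)
```

```text
at [ 0.5419 -0.0478  0.1318] t 9.6 shift [-11.137  -3.093   0.132] turn [ 0.004 -0.     2.547] w 0.2715177829663945 F [ 0.69  0.58 -1.09]
```

View pics/w4.png

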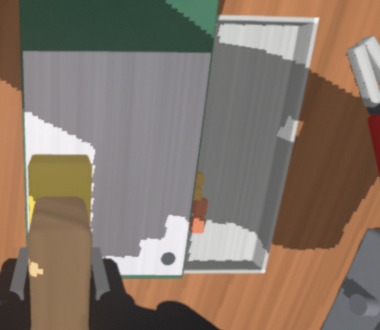

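In the crop, brass and copper chips lie in the tray against the bed's edge, at about (198,185) and (199,215). I'll count them in the top view once the arm is away. Returning the scraper to its old spot.

Request:
jog_arm(targets=[[[-2.2,-0.6,0],[0,0,0.5],5],[[-4.4,-1.2,0],[0,0,1.0],5],[[-6.6,-1.8,0],[0,0,1.5],5],[[-8.8,-2.4,0],[0,0,2.0],5],[[-10.4,-2.9,0],[0,0,2.55],5],[[-11.13,-3.1,0],[0,0,2.55],5],[[-11.13,-3.1,1],[0,0,2.55],5],[[-11.13,-3.1,2],[0,0,2.55],5]])

```text
time: 10.6
tool_pos: [0.5036, -0.3341, 0.0817]
tool_rot: [0.001, 0.781, 0.624, 0.0]
contact_force: [0.2, -0.3, -1.1]
gripper_width: 0.275
grasp_force: 59.7
```

Request:
jog_arm(targets=[[[0,0,0.8],[0,0,0],5],[[0,0,1.5],[0,0,0],5],[[0,0,1.8],[0,0,0],5],[[0,0,1.95],[0,0,0],5],[[0,0,2.0],[0,0,0],5],[[0,0,2.0],[0,0,0],5]])

```text
time: 11.35
tool_pos: [0.5027, -0.3343, 0.0326]
tool_rot: [0.001, 0.782, 0.624, 0.0]
contact_force: [-0.5, -0.4, -1.7]
gripper_width: 0.275
grasp_force: 59.7
```

Request:
jog_arm(targets=[[[0,0,0.06],[0,0,0],5],[[0,0,0.1],[0,0,0],5],[[0,0,0.1],[0,0,0],5]])

```text
time: 11.72
tool_pos: [0.5027, -0.3342, 0.0304]
tool_rot: [0.0, 0.782, 0.624, 0.0]
contact_force: [-2.2, 1.7, 6.0]
gripper_width: 0.272
grasp_force: 60.6
```

Request:
jog_arm(targets=[[[0,0,0],[0,0,0],70],[[0,0,0],[0,0,0],70],[[0,0,0],[0,0,0],70],[[0,0,-1],[0,0,0],80],[[0,0,-3],[0,0,0],80],[[0,0,-5.5],[0,0,0],80],[[0,0,-8],[0,0,0],80],[[0,0,-8.5],[0,0,0],80]])

```text
time: 12.72
tool_pos: [0.5044, -0.3356, 0.2487]
tool_rot: [0.005, 0.781, 0.624, 0.001]
contact_force: [-0.8, -0.2, -0.0]
gripper_width: 0.799
grasp_force: 0.0
```

Run:
```python
from h import *
s=state();im,D=grab_frame('wrist');C=cloud(camera_params('wrist'),D,s)
m=(D>0)&(C[...,2]>.055)&(C[...,2]<.07)&(abs(C[...,0]-.502)<.06)&(abs(C[...,1]+.335)<.07)
P=C[m];print('rib',cv2.minAreaRect((P[:,:2]*1000).astype(np.float32)),np.median(P[:,2]))
im,D=grab_frame('top');np.savez('top2',im=im,D=D);p=camera_params('top');C=cloud(p,D)
H,S,V=cv2.split(cv2.cvtColor(im,cv2.COLOR_RGB2HSV));v,u=np.mgrid[:400,:640]
rd=((H<6)|(H>174))&(S>170)&(u>235)&(u<280)&(v>190)&(v<215)
print('handle',np.median(C[rd],0),C[rd][:,1].min(),C[rd][:,1].max())
save('tray',cv2.resize(im[155:245,265:365],None,fx=6,fy=6,interpolation=cv2.INTER_CUBIC))
a=st(14,25);go([*a,.30],YAW*180/np.pi)
```

```text
rib ((501.9494323730469, -335.55133056640625), (69.07925415039062, 23.798830032348633), 76.68077850341797) 0.06329165008036397
handle [0.56981193 0.12993956 0.19936854] -0.032525423618068997 0.16121760820596553
at [ 0.5031 -0.3346  0.2442] t 12.825 shift [18.845 -1.555 -2.277] turn [ 0.025  0.019 -2.552] w 0.7997888868432287 F [ 0.46 -0.32 -1.38]
```

View pics/tray.png

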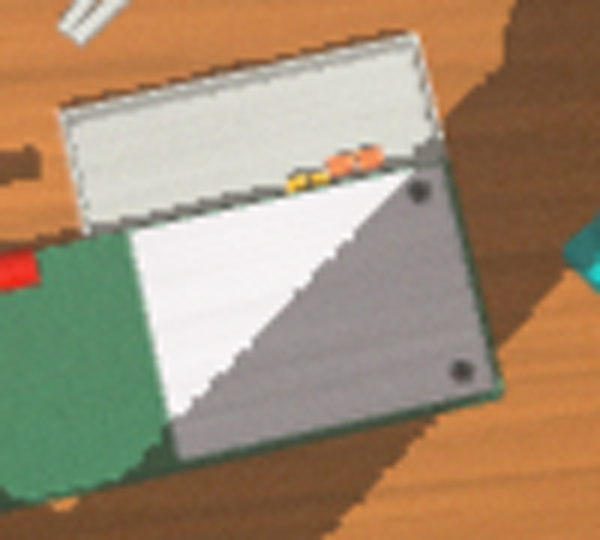

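The enlarged top crop shows all four chips in the tray: brass at (297,183) and (318,180), copper at (342,163) and (370,157). The scraper stands upright at its old place, rib top at 63 mm. Now to the handle.

Request:
jog_arm(targets=[[[2,0,-1],[0,0,-0.4],80],[[4.5,-0.4,-2],[0,0,-1],80],[[7,-0.7,-2.2],[0,0,-1.6],80],[[9.5,-1,-2.2],[0,0,-2.2],80],[[12,-1.2,-2.2],[0,0,-2.55],80],[[14.5,-1.4,-2.2],[0,0,-2.55],80],[[17,-1.5,-2.2],[0,0,-2.55],80],[[18.5,-1.55,-2.2],[0,0,-2.55],80]])

```text
time: 13.82
tool_pos: [0.5658, 0.1282, 0.2931]
tool_rot: [-0.002, 0.658, 0.753, -0.002]
contact_force: [-0.5, -0.7, 0.3]
gripper_width: 0.802
grasp_force: 0.0
```

Run:
```python
from h import *
s=state();im,D=grab_frame('wrist');save('w5',im);p=camera_params('wrist');C=cloud(p,D,s)
H,S,V=cv2.split(cv2.cvtColor(im,cv2.COLOR_RGB2HSV))
rd=((H<6)|(H>174))&(S>150)&(D>0)&(C[...,2]>.15)&(C[...,2]<.23)
P=C[rd];c,q=np.cos(YAW),np.sin(YAW);d=(P[:,:2]-O)*1000;Sx=c*d[:,0]+q*d[:,1];Sy=-q*d[:,0]+c*d[:,1]
print(rd.sum(),'x',np.percentile(Sx,[2,50,98]),'y',np.percentile(Sy,[2,50,98]),'ztop',np.percentile(P[:,2],[50,95,99]))
a=st(14,17);go([*a,.176],YAW*180/np.pi)
```

```text
453 x [ 7.88708514 15.69322839 22.90059444] y [37.2401953  46.15998785 53.1221026 ] ztop [0.20116798 0.20276946 0.20333184]
at [0.566  0.1322 0.2928] t 13.875 shift [-0.301  0.162  4.671] turn [-0.035 -0.03   0.035] w 0.8014828353846662 F [-2.29  2.81 -0.15]
```

View pics/w5.png

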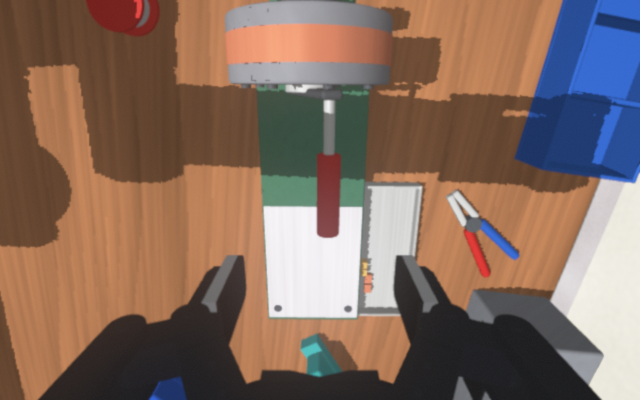

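The wrist view shows the red handle at (328,195), centred between the fingers at stand x ≈ 15.4 mm with its top at z ≈ 0.2025, so the wheel is at about 16°. The four chips are visible in the tray at (367,275). Descending and gripping.

Request:
jog_arm(targets=[[[-0.28,0.22,1.5],[0,0,0],80],[[-0.28,0.22,3],[0,0,0],80],[[-0.28,0.22,4.2],[0,0,0],80],[[-0.28,0.22,4.65],[0,0,0],60],[[-0.28,0.22,4.65],[0,0,0],20],[[-0.28,0.22,4.65],[0,0,0],5],[[-0.28,0.22,4.65],[0,0,0],5],[[-0.28,0.22,4.65],[0,0,0],5]])

```text
time: 14.88
tool_pos: [0.574, 0.1194, 0.1817]
tool_rot: [0.001, 0.659, 0.752, 0.001]
contact_force: [0.2, -1.8, 1.2]
gripper_width: 0.19
grasp_force: 58.7
```

Request:
jog_arm(targets=[[[0,0,0],[0,0,0],5],[[0,0,0],[0,0,0],5]])

```text
time: 15.12
tool_pos: [0.574, 0.1195, 0.1816]
tool_rot: [0.001, 0.659, 0.752, 0.001]
contact_force: [0.7, -1.1, 2.4]
gripper_width: 0.186
grasp_force: 59.0
```

Run:
```python
from h import *
s=state();print(s['tool_pos'],s['contact_force'],s['ft_torque'],s['gripper_width'],s['grasp_force'])
a=st(0,17);print(a)
v=[s['tool_pos'][0]-a[0],s['tool_pos'][1]-a[1]];print('stand x',v[0]*np.cos(YAW)+v[1]*np.sin(YAW))
th=16
for k in range(24):
    t0,t1=np.radians(16+15*k),np.radians(31+15*k)
    print(31+15*k, 'y %.3f z %.3f'%(2.2*(np.sin(t1)-np.sin(t0)), -2.2*(np.cos(t1)-np.cos(t0))),end=' | ')
```

```text
[0.5739941  0.11945459 0.18162202] [ 0.65987761 -1.13327124  2.44357737] [-0.10423676 -0.17082439 -0.04126643] 0.1857151724243118 59.00723218917847
[0.55654566 0.12384987]
stand x 0.01671149093752408
31 y 0.527 z 0.229 | 46 y 0.449 z 0.358 | 61 y 0.342 z 0.462 | 76 y 0.210 z 0.534 | 91 y 0.065 z 0.571 | 106 y -0.085 z 0.568 | 121 y -0.229 z 0.527 | 136 y -0.358 z 0.449 | 151 y -0.462 z 0.342 | 166 y -0.534 z 0.210 | 181 y -0.571 z 0.065 | 196 y -0.568 z -0.085 | 211 y -0.527 z -0.229 | 226 y -0.449 z -0.358 | 241 y -0.342 z -0.462 | 256 y -0.210 z -0.534 | 271 y -0.065 z -0.571 | 286 y 0.085 z -0.568 | 301 y 0.229 z -0.527 | 316 y 0.358 z -0.449 | 331 y 0.462 z -0.342 | 346 y 0.534 z -0.210 | 361 y 0.571 z -0.065 | 376 y 0.568 z 0.085 |
```

The grip sits about 5 mm high: TCP is 0.1816 against the intended 0.1765, and the width reads under 18 mm. Regripping lower.

Request:
jog_arm(targets=[[[0,0,0],[0,0,0],40],[[0,0,0.1],[0,0,0],45],[[0,0,0.25],[0,0,0],45],[[0,0,0.25],[0,0,0],5],[[0,0,0.25],[0,0,0],5],[[0,0,0.25],[0,0,0],5],[[0,0,0.25],[0,0,0],5],[[0,0,0.25],[0,0,0],5]])

```text
time: 16.12
tool_pos: [0.5733, 0.1196, 0.174]
tool_rot: [-0.0, 0.659, 0.752, 0.0]
contact_force: [2.0, 1.7, -3.8]
gripper_width: 0.191
grasp_force: 58.5
```

Request:
jog_arm(targets=[[[0,0.13,0.05],[0,0,0],5],[[0,0.27,0.1],[0,0,0],5],[[0,0.4,0.16],[0,0,0],5],[[0,0.527,0.229],[0,0,0],5]])

```text
time: 16.62
tool_pos: [0.5862, 0.1212, 0.1681]
tool_rot: [-0.0, 0.659, 0.752, -0.001]
contact_force: [-2.8, -0.4, -1.7]
gripper_width: 0.186
grasp_force: 58.7
```

Request:
jog_arm(targets=[[[0,0.12,0.08],[0,0,0],5],[[0,0.23,0.17],[0,0,0],5],[[0,0.34,0.26],[0,0,0],5],[[0,0.449,0.358],[0,0,0],5]])

```text
time: 17.12
tool_pos: [0.5972, 0.1227, 0.159]
tool_rot: [-0.0, 0.659, 0.752, -0.001]
contact_force: [-4.6, -0.8, -3.2]
gripper_width: 0.19
grasp_force: 58.7
```

Request:
jog_arm(targets=[[[0,0.09,0.11],[0,0,0],5],[[0,0.18,0.22],[0,0,0],5],[[0,0.26,0.34],[0,0,0],5],[[0,0.342,0.462],[0,0,0],5]])

```text
time: 17.62
tool_pos: [0.6054, 0.1237, 0.1475]
tool_rot: [-0.001, 0.659, 0.752, -0.001]
contact_force: [-6.5, -1.5, -2.3]
gripper_width: 0.191
grasp_force: 58.8
```

Request:
jog_arm(targets=[[[0,0.06,0.13],[0,0,0],5],[[0,0.12,0.26],[0,0,0],5],[[0,0.17,0.4],[0,0,0],5],[[0,0.21,0.534],[0,0,0],5]])

```text
time: 18.12
tool_pos: [0.6104, 0.1244, 0.1342]
tool_rot: [-0.001, 0.659, 0.752, -0.001]
contact_force: [-7.2, -2.5, -0.4]
gripper_width: 0.191
grasp_force: 58.9
```

Run:
```python
from h import *
a=st(0,17)
for p,F in [((.5733,.1196,.174),(2,1.7,-3.8))]+[(state()['tool_pos'],state()['contact_force'])]:
    x=(np.array(p[:2])-a)@[np.cos(YAW),np.sin(YAW)];print(x,p,F)
```

```text
0.016042807512872757 (0.5733, 0.1196, 0.174) (2, 1.7, -3.8)
0.05346693529509504 [0.6104137  0.12441261 0.1342377 ] [-7.15028274 -2.48946582 -0.4040044 ]
```

Request:
jog_arm(targets=[[[0,0.02,0.14],[0,0,0],5],[[0,0.03,0.28],[0,0,0],5],[[0,0.035,0.43],[0,0,0],5],[[0,0.035,0.571],[0,0,0],5]])

```text
time: 18.62
tool_pos: [0.612, 0.1246, 0.1208]
tool_rot: [-0.0, 0.659, 0.752, -0.0]
contact_force: [-6.5, -0.6, 1.0]
gripper_width: 0.189
grasp_force: 59.1
```

Request:
jog_arm(targets=[[[0,-0.01,0.14],[0,0,0],5],[[0,-0.03,0.28],[0,0,0],5],[[0,-0.055,0.43],[0,0,0],5],[[0,-0.085,0.568],[0,0,0],5]])

```text
time: 19.12
tool_pos: [0.6102, 0.1244, 0.1073]
tool_rot: [0.0, 0.659, 0.752, 0.0]
contact_force: [-7.8, -1.7, 3.2]
gripper_width: 0.189
grasp_force: 59.4
```

Request:
jog_arm(targets=[[[0,-0.05,0.13],[0,0,0],5],[[0,-0.1,0.27],[0,0,0],5],[[0,-0.165,0.4],[0,0,0],5],[[0,-0.229,0.527],[0,0,0],5]])

```text
time: 19.62
tool_pos: [0.6055, 0.1238, 0.0951]
tool_rot: [0.001, 0.659, 0.752, 0.001]
contact_force: [-5.8, -0.2, 4.2]
gripper_width: 0.185
grasp_force: 59.6
```

Request:
jog_arm(targets=[[[0,-0.08,0.12],[0,0,0],5],[[0,-0.17,0.23],[0,0,0],5],[[0,-0.26,0.34],[0,0,0],5],[[0,-0.358,0.449],[0,0,0],5]])

```text
time: 20.12
tool_pos: [0.5964, 0.1226, 0.0828]
tool_rot: [0.001, 0.659, 0.752, 0.001]
contact_force: [-2.3, 0.0, 5.3]
gripper_width: 0.187
grasp_force: 59.6
```

Request:
jog_arm(targets=[[[0,-0.11,0.09],[0,0,0],5],[[0,-0.22,0.18],[0,0,0],5],[[0,-0.34,0.26],[0,0,0],5],[[0,-0.462,0.342],[0,0,0],5]])

```text
time: 20.62
tool_pos: [0.5842, 0.121, 0.0734]
tool_rot: [0.0, 0.659, 0.752, 0.0]
contact_force: [0.5, 0.5, 4.8]
gripper_width: 0.189
grasp_force: 59.5
```

Request:
jog_arm(targets=[[[0,-0.13,0.06],[0,0,0],5],[[0,-0.26,0.12],[0,0,0],5],[[0,-0.4,0.17],[0,0,0],5],[[0,-0.534,0.21],[0,0,0],5]])

```text
time: 21.12
tool_pos: [0.5707, 0.1192, 0.068]
tool_rot: [0.0, 0.659, 0.752, 0.0]
contact_force: [3.0, 1.7, 2.2]
gripper_width: 0.186
grasp_force: 59.3
```

Request:
jog_arm(targets=[[[0,-0.14,0.025],[0,0,0],5],[[0,-0.28,0.045],[0,0,0],5],[[0,-0.43,0.06],[0,0,0],5],[[0,-0.571,0.065],[0,0,0],5]])

```text
time: 21.62
tool_pos: [0.5564, 0.1173, 0.0663]
tool_rot: [-0.0, 0.659, 0.752, 0.0]
contact_force: [4.2, 1.8, 1.1]
gripper_width: 0.189
grasp_force: 59.2
```

Request:
jog_arm(targets=[[[0,-0.14,-0.01],[0,0,0],5],[[0,-0.29,-0.03],[0,0,0],5],[[0,-0.43,-0.055],[0,0,0],5],[[0,-0.568,-0.085],[0,0,0],5]])

```text
time: 22.12
tool_pos: [0.5423, 0.1155, 0.0684]
tool_rot: [-0.0, 0.659, 0.752, 0.0]
contact_force: [4.4, 3.3, -0.7]
gripper_width: 0.189
grasp_force: 59.1
```

Request:
jog_arm(targets=[[[0,-0.14,-0.05],[0,0,0],5],[[0,-0.27,-0.1],[0,0,0],5],[[0,-0.4,-0.165],[0,0,0],5],[[0,-0.527,-0.229],[0,0,0],5]])

```text
time: 22.62
tool_pos: [0.5293, 0.1138, 0.0741]
tool_rot: [-0.0, 0.659, 0.752, 0.0]
contact_force: [5.8, 3.4, -1.8]
gripper_width: 0.192
grasp_force: 59.1
```

Request:
jog_arm(targets=[[[0,-0.12,-0.08],[0,0,0],5],[[0,-0.23,-0.17],[0,0,0],5],[[0,-0.34,-0.26],[0,0,0],5],[[0,-0.449,-0.358],[0,0,0],5]])

```text
time: 23.12
tool_pos: [0.5182, 0.1124, 0.0829]
tool_rot: [-0.0, 0.659, 0.752, 0.0]
contact_force: [6.0, 4.0, -2.1]
gripper_width: 0.19
grasp_force: 59.0
```

Request:
jog_arm(targets=[[[0,-0.09,-0.11],[0,0,0],5],[[0,-0.18,-0.22],[0,0,0],5],[[0,-0.26,-0.34],[0,0,0],5],[[0,-0.342,-0.462],[0,0,0],5]])

```text
time: 23.62
tool_pos: [0.5097, 0.1113, 0.0942]
tool_rot: [-0.0, 0.659, 0.752, 0.0]
contact_force: [6.7, 3.7, -2.6]
gripper_width: 0.186
grasp_force: 58.9
```

Request:
jog_arm(targets=[[[0,-0.06,-0.13],[0,0,0],5],[[0,-0.12,-0.26],[0,0,0],5],[[0,-0.17,-0.4],[0,0,0],5],[[0,-0.21,-0.534],[0,0,0],5]])

```text
time: 24.12
tool_pos: [0.5044, 0.1106, 0.1073]
tool_rot: [-0.0, 0.659, 0.752, 0.0]
contact_force: [6.8, 4.2, -5.1]
gripper_width: 0.191
grasp_force: 58.8
```

Request:
jog_arm(targets=[[[0,-0.03,-0.14],[0,0,0],5],[[0,-0.05,-0.28],[0,0,0],5],[[0,-0.06,-0.43],[0,0,0],5],[[0,-0.065,-0.571],[0,0,0],5]])

```text
time: 24.62
tool_pos: [0.5025, 0.1104, 0.1211]
tool_rot: [-0.0, 0.659, 0.752, 0.0]
contact_force: [7.8, 4.3, -6.5]
gripper_width: 0.19
grasp_force: 58.7
```

Request:
jog_arm(targets=[[[0,0.01,-0.14],[0,0,0],5],[[0,0.03,-0.28],[0,0,0],5],[[0,0.055,-0.43],[0,0,0],5],[[0,0.085,-0.568],[0,0,0],5]])

```text
time: 25.12
tool_pos: [0.504, 0.1106, 0.1344]
tool_rot: [-0.001, 0.659, 0.752, -0.0]
contact_force: [5.9, 3.6, -8.9]
gripper_width: 0.19
grasp_force: 58.6
```

Request:
jog_arm(targets=[[[0,0.05,-0.13],[0,0,0],5],[[0,0.1,-0.27],[0,0,0],5],[[0,0.165,-0.4],[0,0,0],5],[[0,0.229,-0.527],[0,0,0],5]])

```text
time: 25.62
tool_pos: [0.5085, 0.1112, 0.1466]
tool_rot: [-0.002, 0.659, 0.752, -0.002]
contact_force: [4.9, 2.8, -9.6]
gripper_width: 0.188
grasp_force: 58.6
```

Request:
jog_arm(targets=[[[0,0.08,-0.12],[0,0,0],5],[[0,0.17,-0.23],[0,0,0],5],[[0,0.26,-0.34],[0,0,0],5],[[0,0.358,-0.449],[0,0,0],5]])

```text
time: 26.12
tool_pos: [0.5191, 0.1125, 0.1608]
tool_rot: [-0.001, 0.659, 0.752, -0.0]
contact_force: [-1.1, 3.1, -5.7]
gripper_width: 0.188
grasp_force: 58.9
```

Request:
jog_arm(targets=[[[0,0.11,-0.09],[0,0,0],5],[[0,0.22,-0.18],[0,0,0],5],[[0,0.34,-0.26],[0,0,0],5],[[0,0.462,-0.342],[0,0,0],5]])

```text
time: 26.62
tool_pos: [0.5313, 0.1141, 0.1698]
tool_rot: [-0.0, 0.659, 0.752, 0.0]
contact_force: [-2.6, 4.6, -5.3]
gripper_width: 0.19
grasp_force: 59.0
```

Request:
jog_arm(targets=[[[0,0.13,-0.06],[0,0,0],5],[[0,0.26,-0.12],[0,0,0],5],[[0,0.4,-0.17],[0,0,0],5],[[0,0.534,-0.21],[0,0,0],5]])

```text
time: 27.12
tool_pos: [0.5445, 0.1158, 0.1749]
tool_rot: [-0.0, 0.659, 0.752, 0.0]
contact_force: [-3.8, 3.4, -3.9]
gripper_width: 0.19
grasp_force: 59.0
```

Request:
jog_arm(targets=[[[0,0.14,-0.025],[0,0,0],5],[[0,0.28,-0.045],[0,0,0],5],[[0,0.43,-0.06],[0,0,0],5],[[0,0.571,-0.065],[0,0,0],5]])

```text
time: 27.62
tool_pos: [0.5586, 0.1176, 0.1764]
tool_rot: [-0.0, 0.659, 0.752, -0.0]
contact_force: [-3.1, 4.0, -5.1]
gripper_width: 0.183
grasp_force: 59.1
```

Request:
jog_arm(targets=[[[0,0.14,0.01],[0,0,0],5],[[0,0.29,0.03],[0,0,0],5],[[0,0.43,0.055],[0,0,0],5],[[0,0.568,0.085],[0,0,0],5]])

```text
time: 28.12
tool_pos: [0.5725, 0.1194, 0.1742]
tool_rot: [-0.0, 0.659, 0.752, -0.0]
contact_force: [-4.1, 3.8, -4.0]
gripper_width: 0.191
grasp_force: 59.1
```

```bash
cat > fit.py <<'E'
from h import *
d=np.array([[.5862,.1212,.1681,-2.8,-.4,-1.7],[.5972,.1227,.159,-4.6,-.8,-3.2],[.6054,.1237,.1475,-6.5,-1.5,-2.3],[.6104,.1244,.1342,-7.2,-2.5,-.4],[.612,.1246,.1208,-6.5,-.6,1.0],[.6102,.1244,.1073,-7.8,-1.7,3.2],[.6055,.1238,.0951,-5.8,-.2,4.2],[.5964,.1226,.0828,-2.3,0,5.3],[.5842,.121,.0734,.5,.5,4.8],[.5707,.1192,.068,3,1.7,2.2],[.5564,.1173,.0663,4.2,1.8,1.1],[.5423,.1155,.0684,4.4,3.3,-.7],[.5293,.1138,.0741,5.8,3.4,-1.8],[.5182,.1124,.0829,6,4,-2.1],[.5097,.1113,.0942,6.7,3.7,-2.6],[.5044,.1106,.1073,6.8,4.2,-5.1],[.5025,.1104,.1211,7.8,4.3,-6.5],[.504,.1106,.1344,5.9,3.6,-8.9],[.5085,.1112,.1466,4.9,2.8,-9.6],[.5191,.1125,.1608,-1.1,3.1,-5.7],[.5313,.1141,.1698,-2.6,4.6,-5.3],[.5445,.1158,.1749,-3.8,3.4,-3.9],[.5586,.1176,.1764,-3.1,4,-5.1],[.5725,.1194,.1742,-4.1,3.8,-4]])
c,q=np.cos(YAW),np.sin(YAW)
x=(d[:,:2]-O)@[c,q];z=d[:,2];fx=d[:,3:5]@[c,q];fz=d[:,5]
A=np.c_[2*x,2*z,np.ones(24)];s=np.linalg.lstsq(A,x*x+z*z,rcond=None)[0];r=np.sqrt(s[2]+s[0]**2+s[1]**2);print('centre',s[:2],'r',r)
th=np.arctan2(x-s[0],z-s[1]);T=-(fx*np.cos(th)-fz*np.sin(th))*.055
B=np.c_[np.ones(24),np.sin(th),np.cos(th)]
k=np.linalg.lstsq(B,T,rcond=None)[0];res=T-B@k
print('drag',k[0],'amp',np.hypot(k[1],k[2]),'rms',res.std())
# hand torque = drag - m sin(th+h): heavy side angle = th+h from top; down when th+h=180
h=np.degrees(np.arctan2(-k[2],-k[1]));print('heavy offset',h,'target th',(180-h)%360,'now',np.degrees(th[-1]))
for a,b,e in zip(np.degrees(th).round(),T.round(3),res.round(3)):print(a,b,e,end=' | ')
g=k[0];t=[-np.arctan2(1,1)]
E
python3 fit.py
```

```text
centre [-0.00012831  0.12135672] r 0.055126765188578224
drag 0.2019615581930884 amp 0.16089924660913688 rms 0.021347371493253876
heavy offset 13.204243451282753 target th 166.79575654871724 now 16.19926723263505
32.0 0.082 -0.005 | 47.0 0.047 -0.016 | 62.0 0.062 0.015 | 77.0 0.074 0.033 | 91.0 0.051 0.006 | 105.0 0.059 -0.001 | 118.0 0.052 -0.029 | 134.0 0.121 0.005 | 150.0 0.157 0.0 | 166.0 0.2 0.001 | -179.0 0.241 -0.0 | -164.0 0.264 -0.016 | -149.0 0.344 0.03 | -134.0 0.332 -0.008 | -120.0 0.318 -0.039 | -105.0 0.374 0.011 | -90.0 0.36 0.001 | -76.0 0.394 0.048 | -63.0 0.338 0.014 | -44.0 0.246 -0.039 | -28.0 0.234 -0.01 | -14.0 0.227 0.025 | 1.0 0.133 -0.028 | 16.0 0.127 0.004 |
```

The fit gives a drag of 0.202 N m, as specified, and a heavy moment of 0.161 N m. The heavy side leads the crank by 13°, so it points straight down with the wheel at about 167°. Turning there from 16°.

Request:
jog_arm(targets=[[[0,0.13,0.05],[0,0,0],5],[[0,0.27,0.1],[0,0,0],5],[[0,0.4,0.16],[0,0,0],5],[[0,0.527,0.229],[0,0,0],5],[[0,0.647,0.309],[0,0,0],5],[[0,0.757,0.4],[0,0,0],5],[[0,0.867,0.49],[0,0,0],5],[[0,0.976,0.587],[0,0,0],5]])

```text
time: 29.12
tool_pos: [0.5965, 0.1225, 0.1596]
tool_rot: [-0.0, 0.659, 0.752, -0.001]
contact_force: [-5.4, 3.5, -2.6]
gripper_width: 0.184
grasp_force: 59.2
```

Request:
jog_arm(targets=[[[0,0.09,0.11],[0,0,0],5],[[0,0.18,0.22],[0,0,0],5],[[0,0.26,0.34],[0,0,0],5],[[0,0.342,0.462],[0,0,0],5],[[0,0.402,0.592],[0,0,0],5],[[0,0.462,0.722],[0,0,0],5],[[0,0.512,0.862],[0,0,0],5],[[0,0.552,0.996],[0,0,0],5]])

```text
time: 30.12
tool_pos: [0.6102, 0.1243, 0.1351]
tool_rot: [-0.0, 0.659, 0.752, -0.001]
contact_force: [-6.8, 3.0, 0.6]
gripper_width: 0.191
grasp_force: 59.5
```

Request:
jog_arm(targets=[[[0,0.02,0.14],[0,0,0],5],[[0,0.04,0.28],[0,0,0],5],[[0,0.055,0.43],[0,0,0],5],[[0,0.06,0.571],[0,0,0],5],[[0,0.05,0.711],[0,0,0],5],[[0,0.03,0.851],[0,0,0],5],[[0,0.01,1.0],[0,0,0],5],[[0,-0.02,1.139],[0,0,0],5]])

```text
time: 31.12
tool_pos: [0.6103, 0.1243, 0.1077]
tool_rot: [0.0, 0.659, 0.753, -0.0]
contact_force: [-6.8, 3.3, 2.8]
gripper_width: 0.189
grasp_force: 59.8
```

Request:
jog_arm(targets=[[[0,-0.05,0.13],[0,0,0],5],[[0,-0.1,0.27],[0,0,0],5],[[0,-0.165,0.4],[0,0,0],5],[[0,-0.229,0.527],[0,0,0],5],[[0,-0.309,0.647],[0,0,0],5],[[0,-0.399,0.757],[0,0,0],5],[[0,-0.489,0.867],[0,0,0],5],[[0,-0.587,0.976],[0,0,0],5]])

```text
time: 32.12
tool_pos: [0.5964, 0.1225, 0.0829]
tool_rot: [0.001, 0.659, 0.752, 0.001]
contact_force: [-2.2, 3.3, 4.4]
gripper_width: 0.188
grasp_force: 60.0
```

Request:
jog_arm(targets=[[[0,-0.11,0.09],[0,0,0],5],[[0,-0.22,0.18],[0,0,0],5],[[0,-0.34,0.26],[0,0,0],5],[[0,-0.462,0.342],[0,0,0],5],[[0,-0.592,0.402],[0,0,0],5],[[0,-0.722,0.462],[0,0,0],5],[[0,-0.862,0.512],[0,0,0],5],[[0,-0.996,0.552],[0,0,0],5]])

```text
time: 33.12
tool_pos: [0.5707, 0.1192, 0.068]
tool_rot: [0.0, 0.659, 0.752, 0.0]
contact_force: [3.4, 4.3, 2.3]
gripper_width: 0.189
grasp_force: 59.7
```

Request:
jog_arm(targets=[[[0,0,0],[0,0,0],5],[[0,0,0],[0,0,0],5],[[0,0,0],[0,0,0],5],[[0,0,0],[0,0,0],5]])

```text
time: 33.62
tool_pos: [0.5702, 0.1191, 0.0678]
tool_rot: [-0.0, 0.659, 0.752, -0.001]
contact_force: [-1.4, 3.7, 3.3]
gripper_width: 0.188
grasp_force: 59.8
```

Run:
```python
from h import *
s=state();p=s['tool_pos'];x=(p[:2]-O)@[np.cos(YAW),np.sin(YAW)]
print('theta',np.degrees(np.arctan2(x+.0001,p[2]-.1214)),p,s['gripper_width'],s['grasp_force'],abs(s['joint_vel']).max(),s['contact_force'])
im,D=grab_frame('wrist');save('w6',im)
```

```text
theta 166.31421014349948 [0.57023713 0.11911094 0.06784129] 0.1883161609971508 59.84023332595825 0.0014807513863997002 [-1.36489069  3.74901635  3.30026238]
```

View pics/w6.png

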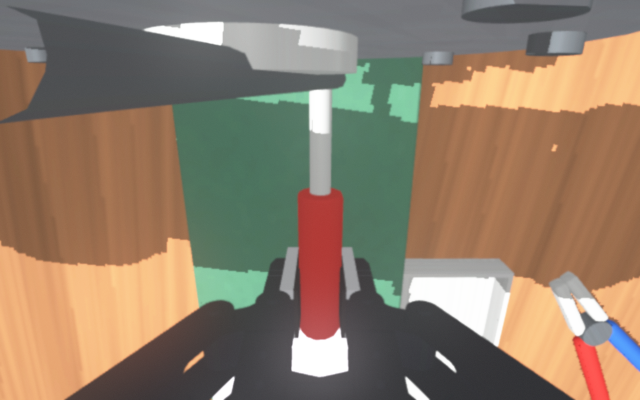

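The view shows the red handle held between the fingers at (320,270), with the wheel at rest at 166°. The tray, at (450,300), is undisturbed. Handing in.

```bash
python3 -c "
from plant import *
print(job_done())"
```

```text
the job is handed in; nothing more can be done
None
```

I handed the job in at about 34 s: all four chips are in the tray, the scraper is upright at its old place, and the gripper still holds the crank with the wheel at rest at 166°, heavy side within a few degrees of straight down by my fit (verdict not shown).

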